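# Take the tile rack out of the games-box drawer

## Robot

A 6-joint arm with a two-finger parallel gripper is mounted at the origin on the work surface. World frame = base frame: x ahead of the robot, y to its left, z up, the work surface at z = 0. Lengths are in mm, angles in rad, forces in N, time in s.
With the tool pointing down it reaches from about 275 to 750 mm from the base axis. Payload 10.2 kg.
Tool frame: the origin (TCP) lies at the very end of the fingers, on their centre line; the grasp point (between the pads) lies 19 mm behind it; z points along the fingers, y is the line along which they close (so a half turn about z gives the same grasp; the last joint's range is limited). The gripper opens to 85 mm and grips with 20 to 120 N. Pads are 22 mm wide; open, the fingers measure 114 mm over their backs; the gripper's body (76 mm by 85 mm) begins 54 mm behind the grasp point. The pads swing forward as they close: fully open they stand 13 mm farther back than shut.
Start: joints at [-1.379, 0.313, 1.498, -0, 1.331, -0.223], TCP at [211.567, -480.49, 200.094] pointing down, gripper open.
Joint ranges: [-2.94, 2.94], [-0.97, 2.17], [0.19, 2.56], [-1.23, 4.37], [0.02, 3.11], [-2.88, 2.88]. Speed limits (rad/s): [2.39, 2.39, 3.01, 3.14, 3.14, 3.14].

## Interface

Orientations are given as a unit quaternion [w, x, y, z].
In Python, from rig import * gives the robot as it stands. The module is installed in compiled form; this text tells all that it offers.
- The arm moves only by the shell command python3 -m crank 'ROWS' [FORCE]. ROWS is JSON, a list that holds one entry, the list of rows, each a list of 7 numbers: the shift along the tool's x, y, z in units of 25 mm (1.0 is 25 mm), then the turn, a rotation vector about the tool's x, y, z in units of 8 degrees (1.0 is 8 degrees), then the finger opening in mm, from 0 to 85.4. A call has exactly 8 rows; each row shifts and turns the commanded pose from where the row before left it, along the tool's axes as they then stand; what a row does not reach is not made up. A row lasts 1/10 s, in which the tool goes at most 50 mm and 8.59 degrees, less where a joint would pass 70% of its speed; a pose out of reach is approached as far as the arm can. A call is refused whole if a number of a shift passes 1 or a number of a turn 1, either way. A call with a gripper value outside its range is refused whole. The fingers move at their own pace and stop on an object; FORCE is the grip in N (left out, the last holds). Time passes only in rows, so rows that do not move let the fingers close, or fill a call up. It gives the time, the measured TCP pose, the force, the opening and the grip force at its end, in the units of the state.
- sense(): the state, without advancing time (a new reading comes with each control period).
- capture(name): name is "scene" or "top" or "wrist"; returns the picture (420x560x3 uint8, blue, green, red); there is no depth.
- camera_model(name): a dict with "fx", "fy", "cx", "cy" (pixels), "world_from_camera" (4x4, takes a point from camera to world coordinates); the wrist camera has in their place "T_tool_cam" (4x4, takes a point from camera to tool coordinates, whose origin is the TCP and whose axes are the flange's). Camera axes: x right, y up, looking along -z (the intrinsics and any distortion apply to the point x, -y, -z); pixel columns grow to the right and rows downward; lengths in mm; the calibration is good to about 2 mm. The wrist camera is an equidistant fisheye: a pixel r from the principal point sees the ray r / f radians off the axis. A picture is of the moment at which its call begins: read the wrist's pose just before it. camera_model takes no time and is no camera call.
- finish_job(): hands the job in; it is judged then, once.
The state is a dict: "time_s": time; "joints": joint angles; "dq": joint speeds; "tau": joint torques, N m; "eef_pos": TCP position; "ee_rot": TCP orientation; "force": force on the tool from outside, world axes, zero at the start; "wrist_torque": the same for the moment, N m; "grip_width": opening from 0.0 (shut) to 1.0 (fully open); "grip_force": force on a finger pad.
Only numpy, scipy, OpenCV 4.12 (cv2) and the standard library are available. Lean on these libraries where they do the work, as an engineer would, in place of code of your own. Each camera call takes 0.05 s, during which the arm holds its last target. There are 200 camera calls.

## Task

Pull the drawer of the wooden games box out to its stop and take out the long tile rack. The drawer does not come far enough to lift the rack straight up, so raise its front end and draw it out on the slant from under the board. Finish holding the rack in the gripper, level and right way up, in front of the box with no part of it over the chessboard and a good 10 cm higher than the board; do not put it down, and leave the chessmen, dice cup and card packet where they stand.

Things in the scene. Friction and masses are not known exactly. Their poses are not given: they have to be found in the camera images.
- box: Wooden games box standing fast on the table, 360 x 360 mm and 120 mm high, its top a chessboard (a 16 mm board whose underside is 104 mm above the table). Origin: centre of its underside, on the table. Its own x axis points from the front to the back: the drawer side is the face at x = -180 mm, z is up.
- drawer (a joint): How far the drawer in the front of the box is pulled out, in m along the box's -x axis: 0 shut, 0.165 at its stop. It starts a little open, slides with about 3 N of friction and stays where it is left. At the stop the gap between the front panel's inner face and the front edge of the board is 165 mm.
- panel_top (a point): Middle of the top edge of the drawer's front panel, on its inner face. The panel is 360 mm wide (along the box's y), 16 mm thick, its top level with the chessboard, 120 mm above the table. This point moves with the drawer and lies (180 mm + joint value) in front of the box's centre.
- bay (a point): Foot of the panel's inner face, on the drawer floor (18 mm above the table), in the middle of the bay that holds the rack. The bay is 152 mm wide and centred on the box's middle line; it runs 318 mm back from here; its walls stand 50 mm above the floor. The bays either side hold dominoes and draughtsmen, which are not needed.
- handle (a point): Middle of the drawer's brass bar handle: a level round bar 10 mm thick and 100 mm long, parallel to the box's y axis, 92 mm above the table, its centre 40 mm in front of the panel's outer face. It moves with the drawer.
- rack: Loose wooden tile rack, 260 mm long, about 0.17 kg, lying lengthwise in the drawer's middle bay, its rear part under the board. Section: a base 40 mm wide and 20 mm high, with a ledge 13 mm wide along its +y side reaching 36 mm above the underside. Origin: centre of its underside; its x axis runs along its length from the front end (nearest the panel) to the rear end, z is up.
- rack_front (a point): Middle of the lower edge of the rack's front end (130 mm from its centre, nearest the drawer panel).
- rack_rear (a point): Middle of the lower edge of the rack's rear end (130 mm from its centre, under the board).
- king: Bystander: wooden chess king, 98 mm tall, 36 mm across its foot, standing on the rear half of the chessboard. Origin: centre of its foot.
- rook: Bystander: wooden chess rook, 46 mm tall, 32 mm across its foot, standing on the rear half of the chessboard. Origin: centre of its foot.
- dice_cup: Bystander: brown dice cup, 80 mm across and 95 mm tall, standing on the table. Origin: centre of its underside.
- cards: Bystander: packet of playing cards, 92 x 64 x 20 mm, lying on the table. Origin: centre of its underside.

How it is judged (in metres and radians):
On the way, in this order (a step that is already met when the one before it is completed fails the run):
1. the drawer is pulled out to its stop (value of joint drawer above 0.152 m), for 0.2 s.
2. the gripper has the rack slanted through the gap, front end up, rear end still under the board (angle between rack's own z axis and vertical above 0.2 rad and x of rack_rear in the frame of box above -0.18 m and contact force between rack and the fingers above 1 N), for 0.1 s.
At the end, for the whole second after the job is handed in: The gripper holds the rack still, level and right way up within 15 degrees, both ends more than 80 mm above the chessboard (0.20 m above the table) and in front of the box's front face, not touching the box or drawer (height (world z) of each of rack_front, rack_rear above 0.2 m and angle between rack's own z axis and vertical below 0.26 rad and x of each of rack_front, rack_rear in the frame of box below -0.175 m and contact force between rack and the fingers above 2 N and contact force between rack and box below 0.1 N and linear speed of rack below 0.03 m/s); the arm keeps its last pose, push and grip.
It fails at once if a chessman is moved more than 20 mm or knocked over (distance of any of king, rook from where it was at the start of the episode above 0.02 m or angle between any of king, rook's own z axis and vertical above 0.5 rad).
It fails at once if the dice cup or the card packet is moved more than 20 mm or the cup knocked over (distance of any of dice_cup, cards from where it was at the start of the episode above 0.02 m or angle between dice_cup's own z axis and vertical above 0.5 rad).
It also fails if it takes over 51 s, if anything falls off the work surface, if the arm or the gripper's body presses on something with over 40 N, if the wrist force passes 120 N, or if a joint passes its speed limit or range.

## Working session

There is one attempt and no reset: what is moved stays moved. The work goes in short steps, Python scripts to look and compute and a shell command to move; the robot and the scene stay as the last step left them, time stands still between calls to the robot, and variables do not carry over. Pictures are saved under pics/ and viewed, at most 10 in all, crops included, and the job is handed in when it is done.

```bash
mkdir -p pics
python3 - <<'E'
from rig import *
import cv2
print(sense())
for n in ["scene","top"]:
    cv2.imwrite(f"pics/{n}0.png",capture(n)); print(n,camera_model(n))
print(camera_model("wrist"))
E
```

```text
{'time_s': 0.0, 'joints': array([-1.37940450e+00,  3.13454866e-01,  1.49843172e+00, -1.89262573e-05,
        1.33100214e+00, -2.23411082e-01]), 'dq': array([0.00131107, 0.00088678, 0.00023557, 0.00059431, 0.00026127,
       0.00080435]), 'tau': array([-8.63926634e-04, -4.12272084e+01, -2.59747374e+01, -2.17188344e-04,
        4.13221103e-03, -1.71148531e-05]), 'eef_pos': array([ 211.50088702, -480.18926692,  199.53463326]), 'ee_rot': array([-6.48097804e-04,  9.78568635e-01,  2.05919902e-01,  1.18461324e-06]), 'force': array([ 1.33947859, -0.18233386,  0.58884961]), 'wrist_torque': array([-0.02602044,  0.02819372, -0.01656074]), 'grip_force': 0.0, 'grip_width': 1.0010934669414293}
scene {'fx': 390.62765294837453, 'fy': 390.62765294837453, 'cx': 283.02624353148275, 'cy': 213.17367172227378, 'world_from_camera': array([[ 8.85016204e-02, -7.00183080e-01,  7.08456857e-01,
         1.38296863e+03],
       [ 9.95885647e-01,  7.61050643e-02, -4.91914431e-02,
        -4.65271308e+01],
       [-1.94741385e-02,  7.09895538e-01,  7.04037700e-01,
         9.13986158e+02],
       [ 0.00000000e+00,
[... 289 characters left out ...]
8843e-01, -1.53948006e-02, -5.02956684e-03,
         7.72002206e+00],
       [-7.67814371e-03,  1.77155511e-01,  9.84152921e-01,
         1.41116962e+03],
       [ 0.00000000e+00,  0.00000000e+00,  0.00000000e+00,
         1.00000000e+00]])}
{'fx': 325.19226210127806, 'fy': 325.19226210127806, 'cx': 279.65405704641864, 'cy': 210.829986586427, 'T_tool_cam': array([[ 4.36276370e-04,  9.47905017e-01,  3.18552804e-01,
         8.27723567e+01],
       [ 9.99999406e-01, -7.31759437e-04,  8.07911048e-04,
         1.80903459e-01],
       [ 9.98926956e-04,  3.18552263e-01, -9.47904773e-01,
        -1.74424816e+02],
       [ 0.00000000e+00,  0.00000000e+00,  0.00000000e+00,
         1.00000000e+00]])}
```

View pics/scene0.png

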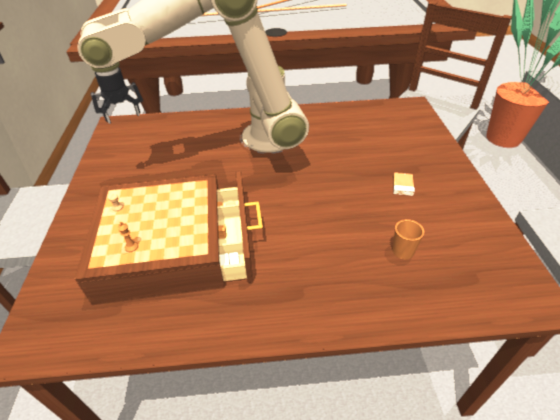

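View pics/top0.png

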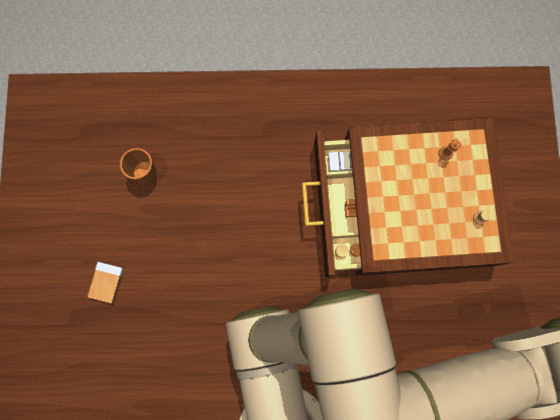

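The scene camera shows the box at left with the drawer facing +y (handle about (255,216)). In the top view the box spans about (349,128)–(507,263), the handle is at (307,203) and the rack front at (350,208). I'll enlarge the top view.

```bash
cat > h.py <<'E'
import numpy as np
from rig import *
def ray(n,u,v,z):
    m=camera_model(n);T=m["world_from_camera"]
    d=T[:3,:3]@np.array([(u-m["cx"])/m["fx"],-(v-m["cy"])/m["fy"],-1]);o=T[:3,3]
    return o+d*(z-o[2])/d[2]
def proj(n,p):
    m=camera_model(n);T=m["world_from_camera"]
    c=T[:3,:3].T@(np.array(p)-T[:3,3]);return m["cx"]+m["fx"]*c[0]/-c[2],m["cy"]-m["fy"]*c[1]/-c[2]
E
python3 -c "
import cv2
i=cv2.imread('pics/top0.png')[110:285,295:515]
cv2.imwrite('pics/c1.png',cv2.resize(i,None,fx=3.4,fy=3.4,interpolation=cv2.INTER_CUBIC))"
```

```text
(no output)
```

View pics/c1.png

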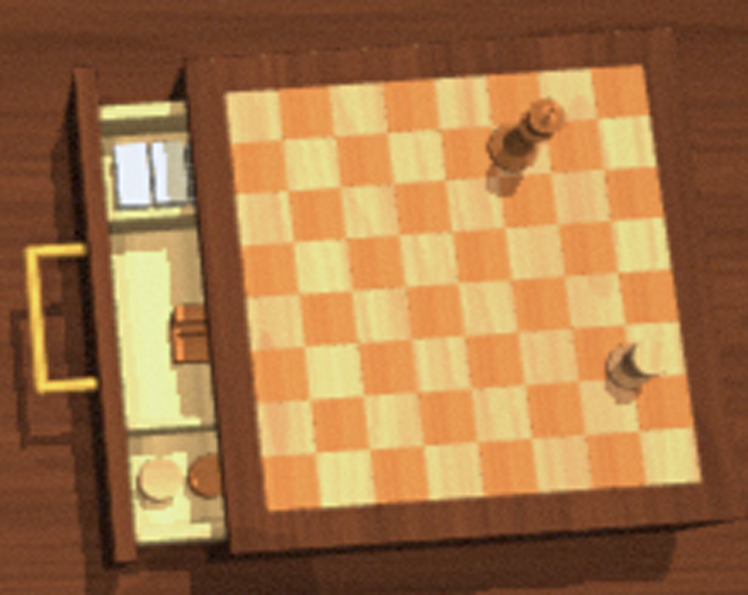

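Crop: checker corners (226,92),(642,66),(700,482),(268,511); front board corners (186,60),(232,553); handle bar ends (32,248),(42,390); rack front end at (174,306)–(174,362).

```bash
cat > m.py <<'E'
from h import *
P=lambda u,v,z: ray("top",295+(u+.5)/3.4-.5,110+(v+.5)/3.4-.5,z)
c=[P(*a,120) for a in [(226,92),(642,66),(700,482),(268,511)]]
f=[P(186,60,120),P(232,553,120)]
hh=[P(32,248,92),P(42,390,92)]
C=sum(c)/4
# box x: front->back
ax=(c[1]-c[0])+(c[2]-c[3]); ay=(c[0]-c[3])+(c[1]-c[2])
print("C",C,"dirs",np.degrees(np.arctan2(ax[1],ax[0])),np.degrees(np.arctan2(ay[1],ay[0]))-90)
print("front",f,np.linalg.norm(f[0]-f[1]))
e=f[0]-f[1];yaw=np.arctan2(e[1],e[0])-np.pi/2;print("yaw from front",np.degrees(yaw))
x=np.array([np.cos(yaw),np.sin(yaw),0]);y=np.array([-x[1],x[0],0])
F=(f[0]+f[1])/2;B=F+180*x;print("box centre",B)
L=lambda p:(np.array([(p-B)@x,(p-B)@y,p[2]])).round(1)
print("handle",[L(p) for p in hh],"mid",sum(hh)/2)
print("C local",L(C))
for a in [(174,306,54),(174,330,54),(174,330,38),(176,362,38)]: print("rack",a,L(P(*a)))
E
python3 m.py
```

```text
C [ 568.93133623 -362.05233144  120.        ] dirs -87.12925115285613 -87.00844387973189
front [array([ 738.25279485, -174.57675612,  120.        ]), array([ 380.44003937, -192.65286242,  120.        ])] 358.2690519757038
yaw from front -87.10797093163379
box centre [ 568.42813688 -363.38555874  120.        ]
handle [array([-300.6,   52.8,   92. ]), array([-301.3,  -52.3,   92. ])] mid [553.50222425 -62.80059641  92.        ]
C local [ -1.3   0.6 120. ]
rack (174, 306, 54) [-195.6   10.    54. ]
rack (174, 330, 54) [-197.2   -8.2   54. ]
rack (174, 330, 38) [-195.    -5.4   38. ]
rack (176, 362, 38) [-195.7  -29.9   38. ]
```

```bash
cat >> h.py <<'E'
from scipy.spatial.transform import Rotation as Ro, Slerp
YAW=np.radians(-87.05)
bx=np.array([np.cos(YAW),np.sin(YAW),0]);by=np.array([-bx[1],bx[0],0]);BC=np.array([568.7,-362.9,0])
W=lambda x,y,z: BC+x*bx+y*by+np.array([0,0,z])      # box -> world
Lb=lambda p: np.array([(p-BC)@bx,(p-BC)@by,p[2]])
def pose():
    s=sense();return s["eef_pos"],Ro.from_quat(np.roll(s["ee_rot"],-1)),s
def Rt(phi,lean=0):
    a=np.radians(phi);c,s=np.cos(a),np.sin(a)
    return Ro.from_matrix(np.array([[c,s,0],[s,-c,0],[0,0,-1]]).T.T)*Ro.from_euler('y',lean,degrees=True)
def plan(P,R,n,start=None,nr=None):
    p,r=start or pose()[:2]; nr=nr or n
    dv=(r.inv()*R).as_rotvec()
    for i in range(n):
        q=r*Ro.from_rotvec(dv*min(1,i/nr))
        d=q.inv().apply((np.array(P)-p)/n)/25
        t=np.degrees(dv/nr)/8 if i<nr else np.zeros(3)
        print(np.r_[d,t].round(2).tolist())
    return np.array(P),R
def st():
    p,r,s=pose();m=r.as_matrix()
    print("t",round(s["time_s"],2),"box xyz",Lb(p).round(1),"phi",np.degrees(np.arctan2(m[1,0],m[0,0])).round(1),"lean",np.degrees(np.arcsin(m[2,0])).round(1),"F",s["force"].round(1),"w",round(s["grip_width"]*85.4,1),"gf",round(s["grip_force"],1),"j",s["joints"].round(2))
E
python3 - <<'E'
from h import *
st()
R=Rt(2.95);print((Rt(23.76).inv()*pose()[1]).magnitude())
a=plan(W(-301,0,180),R,19,nr=4)
E
```

```text
t 0.1 box xyz [  98.8 -362.7  199.6] phi 23.8 lean 0.0 F [ 0.   0.  -0.7] w 85.4 gf 0.0 j [-1.38  0.31  1.5  -0.    1.33 -0.22]
0.0011398353675309931
[1.01, -0.52, 0.04, -0.0, -0.0, 0.65]
[0.96, -0.61, 0.04, -0.0, -0.0, 0.65]
[0.9, -0.69, 0.04, -0.0, -0.0, 0.65]
[0.84, -0.77, 0.04, -0.0, -0.0, 0.65]
[0.76, -0.84, 0.04, 0.0, 0.0, 0.0]
[0.76, -0.84, 0.04, 0.0, 0.0, 0.0]
[0.76, -0.84, 0.04, 0.0, 0.0, 0.0]
[0.76, -0.84, 0.04, 0.0, 0.0, 0.0]
[0.76, -0.84, 0.04, 0.0, 0.0, 0.0]
[0.76, -0.84, 0.04, 0.0, 0.0, 0.0]
[0.76, -0.84, 0.04, 0.0, 0.0, 0.0]
[0.76, -0.84, 0.04, 0.0, 0.0, 0.0]
[0.76, -0.84, 0.04, 0.0, 0.0, 0.0]
[0.76, -0.84, 0.04, 0.0, 0.0, 0.0]
[0.76, -0.84, 0.04, 0.0, 0.0, 0.0]
[0.76, -0.84, 0.04, 0.0, 0.0, 0.0]
[0.76, -0.84, 0.04, 0.0, 0.0, 0.0]
[0.76, -0.84, 0.04, 0.0, 0.0, 0.0]
[0.76, -0.84, 0.04, 0.0, 0.0, 0.0]
```

```bash
python3 -m crank '[[[1,-0.52,0,0,0,0.65,85],[0.96,-0.61,0,0,0,0.65,85],[0.9,-0.69,0,0,0,0.65,85],[0.84,-0.77,0,0,0,0.65,60],[0.76,-0.84,0,0,0,0,44],[0.76,-0.84,0,0,0,0,44],[0.76,-0.84,0,0,0,0,44],[0.76,-0.84,0,0,0,0,44]]]' 40
python3 -m crank '[[[0.76,-0.84,0,0,0,0,44],[0.76,-0.84,0,0,0,0,44],[0.76,-0.84,0,0,0,0,44],[0.76,-0.84,0,0,0,0,44],[0.76,-0.84,0,0,0,0,44],[0.76,-0.84,0,0,0,0,44],[0.76,-0.84,0,0,0,0,44],[0.76,-0.84,0,0,0,0,44]]]'
python3 - <<'E'
from h import *
st();plan(W(-301,0,200),Rt(2.95),4)
E
```

```text
time_s: 0.9
eef_pos: [355.1, -303.5, 199.9]
ee_rot: [-0.0, 1.0, 0.026, -0.0]
force: [0.0, -0.6, -0.4]
grip_width: 0.516
grip_force: 0.0
time_s: 1.7
eef_pos: [498.2, -127.8, 199.8]
ee_rot: [-0.0, 1.0, 0.026, -0.0]
force: [0.7, -0.6, 0.6]
grip_width: 0.516
grip_force: 0.0
t 1.7 box xyz [-238.4  -58.3  199.8] phi 3.0 lean -0.0 F [ 0.7 -0.6  0.6] w 44.1 gf 0.0 j [-0.48  0.29  1.53  0.    1.32  1.04]
[0.58, -0.63, -0.0, -0.0, 0.0, 0.0]
[0.58, -0.63, -0.0, -0.0, 0.0, 0.0]
[0.58, -0.63, -0.0, -0.0, 0.0, 0.0]
[0.58, -0.63, -0.0, -0.0, 0.0, 0.0]
```

```bash
python3 -m crank '[[[0.58,-0.63,0,0,0,0,44],[0.58,-0.63,0,0,0,0,44],[0.58,-0.63,0,0,0,0,44],[0.58,-0.63,0,0,0,0,44],[0,0,1,0,0,0,44],[0,0,1,0,0,0,44],[0,0,1,0,0,0,44],[0,0,0.6,0,0,0,44]]]'
python3 - <<'E'
from h import *
import cv2
st();i=capture("top")[110:285,270:490];cv2.imwrite("pics/c2.png",cv2.resize(i,None,fx=3.4,fy=3.4)); cv2.imwrite("pics/w2.png",capture("wrist"))
E
```

```text
time_s: 2.5
eef_pos: [551.4, -62.6, 107.9]
ee_rot: [-0.001, 1.0, 0.026, -0.001]
force: [-0.2, 0.0, -0.3]
grip_width: 0.515
grip_force: 0.0
t 2.5 box xyz [-300.8   -1.8  107.9] phi 3.0 lean -0.2 F [-0.2  0.  -0.3] w 44.0 gf 0.0 j [-0.32  0.47  1.53  0.    1.15  1.19]
```

View pics/w2.png

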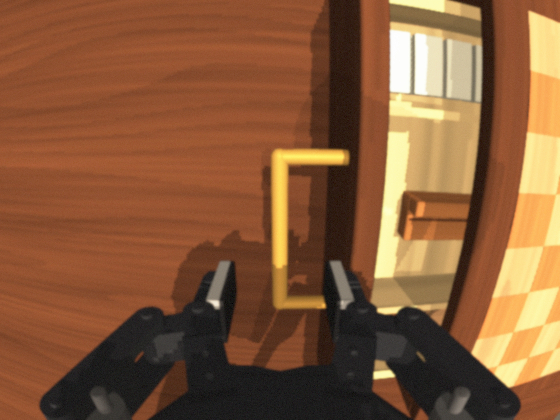

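The wrist view shows the bar (column 281, rows 152–305) centred between the fingertips; the rack front end is at column 405, rows 195–240. I'll check this by calibration.

```bash
cat >> h.py <<'E'
def wray(u,v,z,pr=None):
    p,r=pr or pose()[:2]; m=camera_model("wrist");T=m["T_tool_cam"]
    a=np.array([(u-m["cx"])/m["fx"],(v-m["cy"])/m["fy"]]);t=np.hypot(*a)
    k=np.sin(t)/t if t>1e-9 else 1
    d=r.apply(T[:3,:3]@np.array([a[0]*k,-a[1]*k,-np.cos(t)]));o=p+r.apply(T[:3,3])
    return o+d*(z-o[2])/d[2]
E
python3 - <<'E'
from h import *
for u,v,z in [(281,157,92),(281,300,92),(377,100,120),(385,30,120),(403,238,38),(403,195,54),(408,205,54),(408,214,54),(470,236,38),(470,192,54)]: print(u,v,z,Lb(wray(u,v,z)).round(1))
E
```

```text
281 157 92 [-300.4   50.1   92. ]
281 300 92 [-300.1  -49.4   92. ]
377 100 120 [-252.2   85.   120. ]
385 30 120 [-248.3  122.1  120. ]
403 238 38 [-195.1  -26.4   38. ]
403 195 54 [-206.9   16.6   54. ]
408 205 54 [-201.6    8.5   54. ]
408 214 54 [-200.6    1.1   54. ]
470 236 38 [-125.   -26.2   38. ]
470 192 54 [-145.1   20.2   54. ]
```

```bash
python3 -m crank '[[[0,0,0.7,0,0,0,44],[0,0,0.7,0,0,0,44],[0,0,0,0,0,0,5],[0,0,0,0,0,0,5],[0,0,0,0,0,0,5],[0,0,0,0,0,0,5],[0,0,0,0,0,0,5],[0,0,0,0,0,0,5]]]' 40
python3 -m crank '[[[0,-0.4,0,0,0,0,5],[0,-0.6,0,0,0,0,5],[0,-0.6,0,0,0,0,5],[0,-0.6,0,0,0,0,5],[0,-0.6,0,0,0,0,5],[0,-0.6,0,0,0,0,5],[0,-0.5,0,0,0,0,5],[0,-0.17,0,0,0,0,5]]]' 40
python3 -c "
from h import *
st()"
```

```text
time_s: 3.4
eef_pos: [552.5, -63.0, 75.4]
ee_rot: [0.0, 1.0, 0.026, 0.0]
force: [-0.8, -0.5, -0.4]
grip_width: 0.061
grip_force: 0.0
time_s: 4.2
eef_pos: [547.0, 40.1, 75.1]
ee_rot: [-0.0, 1.0, 0.027, -0.0]
force: [0.7, 0.1, 0.4]
grip_width: 0.059
grip_force: 0.0
t 4.2 box xyz [-403.5   -1.    75.1] phi 3.0 lean -0.0 F [0.7 0.1 0.4] w 5.1 gf 0.0 j [-0.14  0.49  1.59  0.    1.07  1.38]
```

Run:
```python
from h import *
import cv2
a=capture("top")[110:285,270:490];b=capture("wrist")
cv2.imwrite("pics/c3.png",np.hstack([cv2.resize(a,(528,420)),b])[:, :].copy())
i=cv2.imread("pics/c3.png");cv2.imwrite("pics/c3.png",cv2.resize(i,(798,308)))
```

```text
(no output)
```

View pics/c3.png

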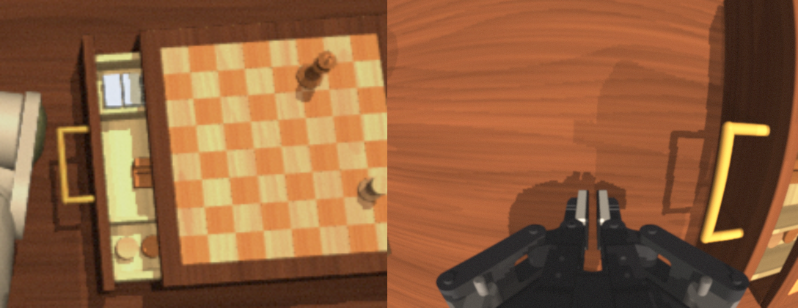

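The fingers closed to 5 mm and hold nothing. The bar, at wrist pixels about (460,175)–(435,327), is behind them and the drawer has moved only slightly. I'll measure the bar again.

Run:
```python
from h import *
for u,v in [(460,175),(434.5,327)]: print(Lb(wray(u,v,92)).round(1))
for u,v in [(59,128),(66,202)]: print(Lb(ray("top",270+u*220/528,110+v*175/420,92)).round(1))
p=W(-345,0,150)
plan(W(-403,0,140),Rt(2.95),4)
```

```text
[-303.7   49.9   92. ]
[-298.6  -53.4   92. ]
[-320.1  103.7   92. ]
[-318.5   24.6   92. ]
[0.01, -0.0, -0.65, 0.0, 0.0, 0.0]
[0.01, -0.0, -0.65, 0.0, 0.0, 0.0]
[0.01, -0.0, -0.65, 0.0, 0.0, 0.0]
[0.01, -0.0, -0.65, 0.0, 0.0, 0.0]
```

```bash
python3 -m crank '[[[0,0,-1,0,0,0,44],[0,0,-1,0,0,0,44],[0,1,0,0,0,0,44],[0,1,0,0,0,0,44],[0,1,0,0,0,0,44],[0,1,0,0,0,0,44],[0,0.1,1,0,0,0,44],[0,0,1,0,0,0,44]]]'
python3 -m crank '[[[0,0,0.5,0,0,0,44],[0,0,0,0,0,0,44],[0,0,0,0,0,0,18],[0,0,0,0,0,0,18],[0,0,0,0,0,0,18],[0,0,0,0,0,0,18],[0,0,0,0,0,0,18],[0,0,0,0,0,0,18]]]'
python3 - <<'E'
from h import *
import cv2
st();cv2.imwrite("pics/w4.png",capture("wrist"))
E
```

```text
time_s: 5.1
eef_pos: [552.8, -65.5, 74.8]
ee_rot: [0.0, 1.0, 0.025, 0.001]
force: [-0.8, -0.0, -0.7]
grip_width: 0.519
grip_force: 0.0
time_s: 5.9
eef_pos: [552.5, -63.8, 62.7]
ee_rot: [0.0, 1.0, 0.026, 0.0]
force: [-0.1, -0.3, -0.4]
grip_width: 0.211
grip_force: 0.0
t 5.9 box xyz [-299.6   -0.8   62.7] phi 3.0 lean 0.0 F [-0.1 -0.3 -0.4] w 18.0 gf 0.0 j [-0.33  0.52  1.57  0.    1.05  1.19]
```

View pics/w4.png

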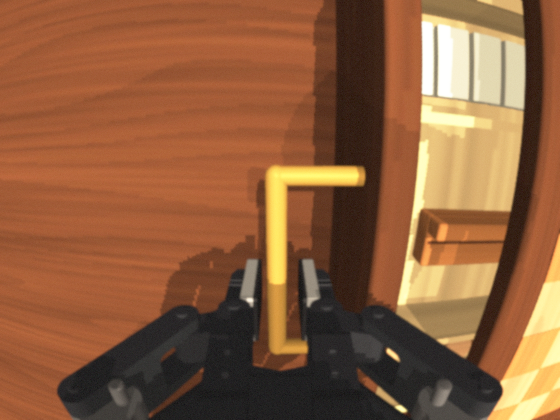

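The bar (column 277, rows 170–350) now runs between the fingers. I'll pull with it caged.

```bash
python3 -m crank '[[[0,-0.2,0,0,0,0,10],[0,-0.2,0,0,0,0,10],[0,-0.2,0,0,0,0,10],[0,-0.3,0,0,0,0,10],[0,-0.3,0,0,0,0,10],[0,-0.3,0,0,0,0,10],[0,-0.3,0,0,0,0,10],[0,-0.2,0,0,0,0,10]]]'
python3 - <<'E'
from h import *
import cv2
st();cv2.imwrite("pics/w5.png",np.hstack([cv2.resize(capture("wrist"),(400,300)),cv2.resize(capture("top")[110:275,270:490],(400,300))]))
E
```

```text
time_s: 6.75
eef_pos: [549.7, -13.0, 62.6]
ee_rot: [-0.0, 1.0, 0.026, -0.0]
force: [-0.5, -3.6, -0.0]
grip_width: 0.118
grip_force: 1.5
t 6.75 box xyz [-350.5   -0.9   62.6] phi 3.0 lean -0.0 F [-0.5 -3.6 -0. ] w 10.1 gf 1.5 j [-0.24  0.51  1.59  0.    1.04  1.28]
```

View pics/w5.png

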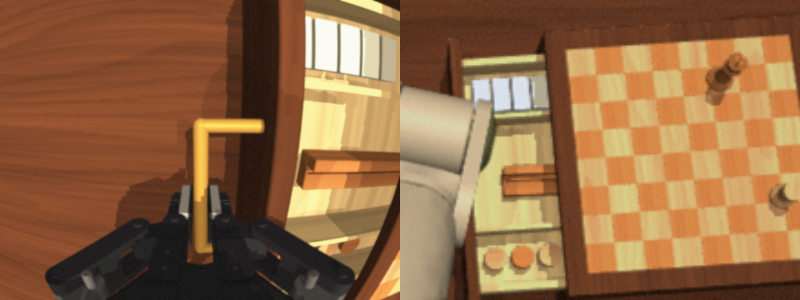

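The drawer follows, with about 3.6 N on the fingers, so I'll continue to the stop.

```bash
python3 -m crank '[[[0,-0.3,0,0,0,0,10],[0,-0.3,0,0,0,0,10],[0,-0.3,0,0,0,0,10],[0,-0.3,0,0,0,0,10],[0,-0.3,0,0,0,0,10],[0,-0.3,0,0,0,0,10],[0,-0.2,0,0,0,0,10],[0,-0.1,0,0,0,0,10]]]'
python3 - <<'E'
from h import *
st()
E
```

```text
time_s: 7.65
eef_pos: [547.0, 39.2, 62.6]
ee_rot: [-0.0, 1.0, 0.026, -0.0]
force: [-0.1, -6.7, -0.9]
grip_width: 0.121
grip_force: 3.2
t 7.65 box xyz [-402.6   -1.    62.6] phi 3.0 lean -0.0 F [-0.1 -6.7 -0.9] w 10.3 gf 3.2 j [-0.14  0.51  1.6  -0.    1.04  1.38]
```

```bash
python3 -m crank '[[[0,-0.1,0,0,0,0,10],[0,0,0,0,0,0,10],[0,0.05,0,0,0,0,28],[0,0.05,0,0,0,0,28],[0,0,-0.5,0,0,0,28],[0,0,-1,0,0,0,28],[0,0,-1,0,0,0,28],[0,0,-1,0,0,0,28]]]'
python3 - <<'E'
from h import *
st();plan(W(-270,-6,190),Rt(92.95),15)
E
```

```text
time_s: 8.45
eef_pos: [547.2, 38.9, 152.1]
ee_rot: [-0.0, 1.0, 0.026, 0.001]
force: [0.5, 0.1, 0.4]
grip_width: 0.324
grip_force: 0.0
t 8.45 box xyz [-402.4   -0.8  152.1] phi 3.0 lean 0.1 F [0.5 0.1 0.4] w 27.7 gf 0.0 j [-0.14  0.4   1.5   0.    1.24  1.38]
[-0.01, 0.35, -0.1, 0.0, -0.0, -0.75]
[-0.05, 0.35, -0.1, 0.0, -0.0, -0.75]
[-0.09, 0.34, -0.1, 0.0, -0.0, -0.75]
[-0.12, 0.33, -0.1, 0.0, -0.0, -0.75]
[-0.16, 0.32, -0.1, 0.0, -0.0, -0.75]
[-0.19, 0.3, -0.1, 0.0, -0.0, -0.75]
[-0.22, 0.28, -0.1, 0.0, -0.0, -0.75]
[-0.25, 0.25, -0.1, 0.0, -0.0, -0.75]
[-0.27, 0.23, -0.1, 0.0, -0.0, -0.75]
[-0.29, 0.2, -0.1, 0.0, -0.0, -0.75]
[-0.31, 0.16, -0.1, 0.0, -0.0, -0.75]
[-0.33, 0.13, -0.1, 0.0, -0.0, -0.75]
[-0.34, 0.1, -0.1, 0.0, -0.0, -0.75]
[-0.35, 0.06, -0.1, 0.0, -0.0, -0.75]
[-0.35, 0.02, -0.1, 0.0, -0.0, -0.75]
```

```bash
python3 -m crank '[[[0,0.35,-0.5,0,0,-0.75,64],[-0.05,0.35,-0.5,0,0,-0.75,64],[-0.09,0.34,-0.5,0,0,-0.75,64],[-0.12,0.33,0,0,0,-0.75,64],[-0.16,0.32,0,0,0,-0.75,64],[-0.19,0.3,0,0,0,-0.75,64],[-0.22,0.28,0,0,0,-0.75,64],[-0.25,0.25,0,0,0,-0.75,64]]]'
python3 -m crank '[[[-0.27,0.23,0,0,0,-0.75,64],[-0.29,0.2,0,0,0,-0.75,64],[-0.31,0.16,0,0,0,-0.75,64],[-0.33,0.13,0,0,0,-0.75,64],[-0.34,0.1,0,0,0,-0.75,64],[-0.35,0.06,0,0,0,-0.75,64],[-0.35,0.02,0,0,0,-0.75,64],[0,0,0,0,0,0,64]]]'
python3 - <<'E'
from h import *
import cv2
st();cv2.imwrite("pics/w6.png",capture("wrist"))
E
```

```text
time_s: 9.25
eef_pos: [548.3, -32.1, 188.7]
ee_rot: [0.0, 0.902, 0.432, 0.001]
force: [0.2, 0.3, -0.0]
grip_width: 0.75
grip_force: 0.0
time_s: 10.05
eef_pos: [549.2, -94.3, 188.5]
ee_rot: [0.0, 0.689, 0.725, 0.0]
force: [0.7, -0.3, -0.0]
grip_width: 0.753
grip_force: 0.0
t 10.05 box xyz [-269.2   -5.7  188.5] phi 93.0 lean -0.0 F [ 0.7 -0.3 -0. ] w 64.3 gf 0.0 j [-0.38  0.39  1.42  0.    1.33 -0.43]
```

View pics/w6.png

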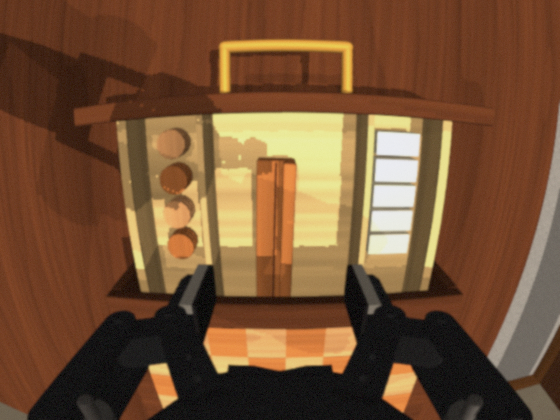

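The wrist view shows the drawer open, with the rack spanning columns 257–297: front end at row 157, going under the board edge at row 297, ledge on the right. Next I'll measure it.

Run:
```python
from h import *
for u,v,z in [(258,165,38),(257,262,38),(297,165,54),(293.5,262,54),(280,165,54),(279,262,54),(258,158,38),(290,158,54),(280,113,120),(280,297,104),(280,299,120),(280,330,120),(345,45,92),(225,45,92)]: print((u,v,z),Lb(wray(u,v,z)).round(1))
```

```text
(258, 165, 38) [-292.1  -26.7   38. ]
(257, 262, 38) [-182.5  -30.5   38. ]
(297, 165, 54) [-294.9   11.9   54. ]
(293.5, 262, 54) [-190.8    9.8   54. ]
(280, 165, 54) [-294.9   -4.4   54. ]
(279, 262, 54) [-190.9   -5.7   54. ]
(258, 158, 38) [-299.3  -26.6   38. ]
(290, 158, 54) [-301.8    5.1   54. ]
(280, 113, 120) [-346.4   -4.4  120. ]
(280, 297, 104) [-179.3   -4.7  104. ]
(280, 299, 120) [-187.8   -4.7  120. ]
(280, 330, 120) [-151.6   -4.7  120. ]
(345, 45, 92) [-404.7   49.1   92. ]
(225, 45, 92) [-404.3  -49.3   92. ]
```

```bash
python3 -m crank '[[[0.45,-0.11,0.6,0,0,0.19,64],[0,0,1,0,0,0,64],[0,0,1,0,0,0,64],[0,0,1,0,0,0,64],[0,0,1,0,0,0,64],[0,0,1,0,0,0,64],[-0.45,0,0.6,0,0,0,64],[-0.44,0,0.3,0,0,0,64]]]'
python3 - <<'E'
from h import *
st()
E
```

```text
time_s: 10.9
eef_pos: [546.1, -105.4, 24.3]
ee_rot: [-0.0, 0.698, 0.716, -0.0]
force: [-0.1, -0.2, -0.3]
grip_width: 0.755
grip_force: 0.0
t 10.9 box xyz [-258.4   -9.3   24.3] phi 91.4 lean 0.0 F [-0.1 -0.2 -0.3] w 64.4 gf 0.0 j [-0.4   0.58  1.6   0.    0.97 -0.43]
```

```bash
python3 -m crank '[[[0,0,0,0,0,0,48],[0,0,0,0,0,0,48],[0,0,0,0,0,0,48],[0,0,0.08,0,0,0,48],[0,0,0.08,0,0,0,48],[0,0,0.08,0,0,0,48],[0,0,0,0,0,0,48],[0,0,0,0,0,0,48]]]' 90
python3 - <<'E'
from h import *
import cv2
st();cv2.imwrite("pics/w7.png",np.hstack([cv2.resize(capture("wrist"),(400,300)),cv2.resize(capture("scene")[150:300,180:300],(375,300))]))
E
```

```text
time_s: 11.7
eef_pos: [546.3, -105.0, 19.0]
ee_rot: [-0.0, 0.698, 0.716, -0.0]
force: [0.2, 0.1, 0.0]
grip_width: 0.563
grip_force: 0.0
t 11.7 box xyz [-258.7   -9.1   19. ] phi 91.4 lean 0.0 F [0.2 0.1 0. ] w 48.1 gf 0.0 j [-0.4   0.58  1.6   0.    0.95 -0.43]
```

View pics/w7.png

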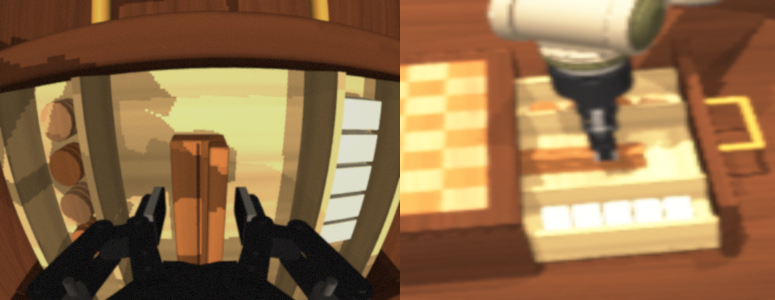

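```bash
python3 -m crank '[[[0,0,0.08,0,0,0,48],[0,0,0.06,0,0,0,48],[0,0,0,0,0,0,34],[0,0,0,0,0,0,34],[0,0,0,0,0,0,30],[0,0,0,0,0,0,30],[0,0,0,0,0,0,30],[0,0,0,0,0,0,30]]]' 100
python3 - <<'E'
from h import *
st()
# clearance check of lift path: rows (rear x, rear z, theta), g = grasp dist from rear
g=218
def pt(R,th,s,h): c,n=np.cos(th),np.sin(th); return R+np.array([-s*c+h*n, s*n+h*c])
for rx,rz,t in [(-40,19,0),(-42,21,8),(-55,22,16),(-75,22,20),(-95,23,26),(-110,27,30),(-150,52,32),(-190,78,32),(-230,110,32)]:
    th=np.radians(t);R=np.array([rx,rz+0.])
    s=(rx+180)/np.cos(th)
    ztop=[pt(R,th,q,36) for q in np.linspace(-20,280,600)]; ztop=[p for p in ztop if p[0]<-180]
    body=pt(R,th,g-43,15+54); f=pt(R,th,260,0); 
    und=[pt(R,th,q,0) for q in np.linspace(0,260,600)]; pu=[p[1] for p in und if p[0]<-343]
    G=pt(R,th,g,0)
    print(t,"top at edge",round(ztop[0][1]) if rx>-180 else '-',"<104; body corner",body.round(),"front",f.round(),"over panel",pu[:1],"G",G.round(1))
E
```

```text
time_s: 12.6
eef_pos: [546.4, -105.0, 15.7]
ee_rot: [0.0, 0.698, 0.716, 0.0]
force: [0.4, 0.7, 0.9]
grip_width: 0.352
grip_force: 0.5
t 12.6 box xyz [-258.7   -9.    15.7] phi 91.4 lean -0.0 F [0.4 0.7 0.9] w 30.0 gf 0.5 j [-0.4   0.59  1.6   0.    0.95 -0.43]
0 top at edge 55 <104; body corner [-215.   88.] front [-300.   19.] over panel [] G [-258.   19.]
8 top at edge 77 <104; body corner [-206.  114.] front [-299.   57.] over panel [] G [-257.9   51.3]
16 top at edge 95 <104; body corner [-204.  137.] front [-305.   94.] over panel [] G [-264.6   82.1]
20 top at edge 99 <104; body corner [-216.  147.] front [-319.  111.] over panel [] G [-279.9   96.6]
26 top at edge 105 <104; body corner [-222.  162.] front [-329.  137.] over panel [] G [-290.9  118.6]
30 top at edge 109 <104; body corner [-227.  174.] front [-335.  157.] over panel [] G [-298.8  136. ]
32 top at edge 113 <104; body corner [-262.  203.] front [-370.  190.] over panel [np.float64(172.75789577267523)] G [-334.9  167.5]
32 top at edge - <104; body corner [-302.  229.] front [-410.  216.] over panel [np.float64(173.6862564598722)] G [-374.9  193.5]
32 top at edge - <104; body corner [-342.  261.] front [-450.  248.] over panel [np.float64(180.61461714706914)] G [-414.9  225.5]
```

The pads closed above the base, so the real finger tips end about 20 mm short of the TCP reading. That also explains the first handle miss. I'll open, go lower while feeling for the floor, and close again.

```bash
python3 -m crank '[[[0,0,0,0,0,0,50],[0,0,0,0,0,0,50],[0,0,0.15,0,0,0,50],[0,0,0.15,0,0,0,50],[0,0,0.15,0,0,0,50],[0,0,0.1,0,0,0,50],[0,0,0,0,0,0,50],[0,0,0,0,0,0,50]]]'
python3 -c "
from h import *
st()"
```

```text
time_s: 13.4
eef_pos: [546.2, -105.0, 1.8]
ee_rot: [-0.0, 0.698, 0.716, -0.0]
force: [-1.2, 0.3, 0.4]
grip_width: 0.59
grip_force: 0.2
t 13.4 box xyz [-258.7   -9.2    1.8] phi 91.4 lean 0.0 F [-1.2  0.3  0.4] w 50.3 gf 0.2 j [-0.4   0.61  1.61 -0.    0.92 -0.43]
```

```bash
python3 -m crank '[[[0,0,0,0,0,0,36],[0,0,0,0,0,0,36],[0,0,0,0,0,0,30],[0,0,0,0,0,0,30],[0,0,0,0,0,0,30],[0,0,0,0,0,0,30],[0,0,0,0,0,0,30],[0,0,0,0,0,0,30]]]' 100
python3 - <<'E'
from h import *
import cv2
st();cv2.imwrite("pics/w8.png",cv2.resize(capture("wrist"),(480,360)))
E
```

```text
time_s: 14.2
eef_pos: [546.8, -105.1, 3.0]
ee_rot: [0.001, 0.698, 0.716, 0.0]
force: [-1.6, 0.9, 7.9]
grip_width: 0.428
grip_force: 98.9
t 14.2 box xyz [-258.6   -8.6    3. ] phi 91.4 lean -0.0 F [-1.6  0.9  7.9] w 36.5 gf 98.9 j [-0.4   0.61  1.61  0.    0.92 -0.43]
```

View pics/w8.png

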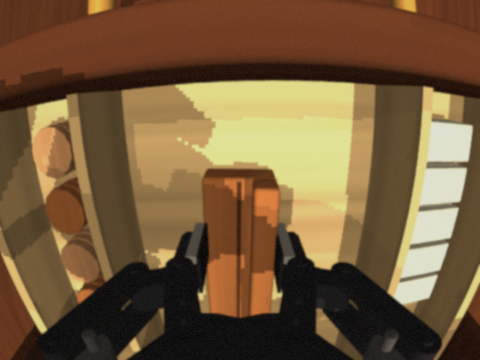

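Gripped on the base at 99 N, the rack centred between the pads. Now I'll plan the tilt and slide.

```bash
cat >> h.py <<'E'
def tcp(rx,rz,t,y=-8.6,phi=91.4,g=219,h=-15):
    th=np.radians(t);c,n=np.cos(th),np.sin(th)
    return W(rx-g*c+h*n,y,rz+g*n+h*c),Rt(phi,t)
E
python3 - <<'E'
from h import *
a=tcp(-40,18,0);print(Lb(a[0]))
for w,n in [((-44,20,8),4),((-62,20,16),4),((-95,20,24),4),((-222,76.5,24),12),((-222,200,24),6)]:
    b=tcp(*w);print(w,Lb(b[0]).round());plan(*b,n,start=a);a=b
E
```

```text
[-259.    -8.6    3. ]
(-44, 20, 8) [-263.   -9.   36.]
[0.04, -0.0, -0.33, 0.0, 0.25, -0.0]
[0.05, -0.0, -0.32, 0.0, 0.25, -0.0]
[0.06, -0.0, -0.32, 0.0, 0.25, -0.0]
[0.07, -0.0, -0.32, 0.0, 0.25, -0.0]
(-62, 20, 16) [-277.   -9.   66.]
[0.18, -0.0, -0.28, 0.0, 0.25, 0.0]
[0.19, -0.0, -0.27, 0.0, 0.25, 0.0]
[0.2, -0.0, -0.27, 0.0, 0.25, 0.0]
[0.21, -0.0, -0.26, 0.0, 0.25, 0.0]
(-95, 20, 24) [-301.   -9.   95.]
[0.32, -0.01, -0.22, -0.0, 0.25, 0.0]
[0.32, -0.01, -0.2, -0.0, 0.25, 0.0]
[0.33, -0.01, -0.19, -0.0, 0.25, 0.0]
[0.34, -0.01, -0.18, -0.0, 0.25, 0.0]
(-222, 76.5, 24) [-428.   -9.  152.]
[0.46, -0.01, 0.0, 0.0, 0.0, 0.0]
[0.46, -0.01, 0.0, 0.0, 0.0, 0.0]
[0.46, -0.01, 0.0, 0.0, 0.0, 0.0]
[0.46, -0.01, 0.0, 0.0, 0.0, 0.0]
[0.46, -0.01, 0.0, 0.0, 0.0, 0.0]
[0.46, -0.01, 0.0, 0.0, 0.0, 0.0]
[0.46, -0.01, 0.0, 0.0, 0.0, 0.0]
[0.46, -0.01, 0.0, 0.0, 0.0, 0.0]
[0.46, -0.01, 0.0, 0.0, 0.0, 0.0]
[0.46, -0.01, 0.0, 0.0, 0.0, 0.0]
[0.46, -0.01, 0.0, 0.0, 0.0, 0.0]
[0.46, -0.01, 0.0, 0.0, 0.0, 0.0]
(-222, 200, 24) [-428.   -9.  275.]
[0.33, 0.0, -0.75, 0.0, 0.0, 0.0]
[0.33, 0.0, -0.75, 0.0, 0.0, 0.0]
[0.33, 0.0, -0.75, 0.0, 0.0, 0.0]
[0.33, 0.0, -0.75, 0.0, 0.0, 0.0]
[0.33, 0.0, -0.75, 0.0, 0.0, 0.0]
[0.33, 0.0, -0.75, 0.0, 0.0, 0.0]
```

```bash
python3 -m crank '[[[0.04,0,-0.33,0,0.25,0,30],[0.05,0,-0.32,0,0.25,0,30],[0.06,0,-0.32,0,0.25,0,30],[0.07,0,-0.32,0,0.25,0,30],[0.18,0,-0.28,0,0.25,0,30],[0.19,0,-0.27,0,0.25,0,30],[0.2,0,-0.27,0,0.25,0,30],[0.21,0,-0.26,0,0.25,0,30]]]' 110
python3 - <<'E'
from h import *
import cv2
st()
def shift(tag):
    ref=cv2.resize(cv2.imread("pics/w8.png"),(560,420));im=capture("wrist");cv2.imwrite(f"pics/{tag}.png",im)
    t=ref[190:250,228:330];r=cv2.matchTemplate(im[150:290,190:370],t,cv2.TM_CCOEFF_NORMED);_,v,_,l=cv2.minMaxLoc(r);print("rack shift px",l[0]+190-228,l[1]+150-190,round(v,2))
shift("s1")
E
```

```text
time_s: 15.05
eef_pos: [545.9, -87.3, 65.0]
ee_rot: [-0.1, 0.691, 0.709, 0.098]
force: [0.6, 0.0, -1.0]
grip_width: 0.419
grip_force: 109.8
t 15.05 box xyz [-276.4   -8.6   65. ] phi 91.5 lean 16.1 F [ 0.6  0.  -1. ] w 35.8 gf 109.8 j [-0.5   0.57  1.53  0.26  1.2  -0.64]
rack shift px 0 0 0.8
```

```bash
python3 -m crank '[[[0.32,0,-0.22,0,0.25,0,30],[0.32,0,-0.2,0,0.25,0,30],[0.33,0,-0.19,0,0.25,0,30],[0.34,0,-0.18,0,0.25,0,30],[0.4,0,0,0,0,0,30],[0.46,0,0,0,0,0,30],[0.46,0,0,0,0,0,30],[0.46,0,0,0,0,0,30]]]' 110
python3 - <<'E'
from h import *
st();plan(*tcp(-228,80,24),9)
E
```

```text
time_s: 15.9
eef_pos: [544.0, -20.7, 112.4]
ee_rot: [-0.149, 0.683, 0.701, 0.145]
force: [0.0, -0.3, -1.4]
grip_width: 0.42
grip_force: 109.8
t 15.9 box xyz [-343.    -7.   112.4] phi 91.5 lean 24.0 F [ 0.  -0.3 -1.4] w 35.9 gf 109.8 j [-0.45  0.51  1.52  0.38  1.33 -0.61]
[0.45, -0.02, -0.01, -0.0, 0.0, 0.0]
[0.45, -0.02, -0.01, -0.0, 0.0, 0.0]
[0.45, -0.02, -0.01, -0.0, 0.0, 0.0]
[0.45, -0.02, -0.01, -0.0, 0.0, 0.0]
[0.45, -0.02, -0.01, -0.0, 0.0, 0.0]
[0.45, -0.02, -0.01, -0.0, 0.0, 0.0]
[0.45, -0.02, -0.01, -0.0, 0.0, 0.0]
[0.45, -0.02, -0.01, -0.0, 0.0, 0.0]
[0.45, -0.02, -0.01, -0.0, 0.0, 0.0]
```

```bash
python3 -m crank '[[[0.48,0,-0.01,0,0,0,30],[0.5,0,-0.01,0,0,0,30],[0.5,0,-0.01,0,0,0,30],[0.5,0,-0.01,0,0,0,30],[0.5,0,-0.01,0,0,0,30],[0.5,0,-0.01,0,0,0,30],[0.5,0,-0.01,0,0,0,30],[0.5,0,-0.01,0,0,0,30]]]' 110
python3 - <<'E'
from h import *
st();a=tcp(-240,205,24);plan(*a,8);plan(*tcp(-240,260,0),12,start=a)
E
```

```text
time_s: 16.7
eef_pos: [541.9, 69.0, 154.8]
ee_rot: [-0.149, 0.683, 0.7, 0.145]
force: [0.4, 0.2, -1.2]
grip_width: 0.416
grip_force: 109.8
t 16.7 box xyz [-432.7   -4.6  154.8] phi 91.4 lean 24.0 F [ 0.4  0.2 -1.2] w 35.5 gf 109.8 j [-0.3   0.42  1.53  0.41  1.35 -0.45]
[0.32, -0.02, -0.55, -0.0, -0.0, 0.0]
[0.32, -0.02, -0.55, -0.0, -0.0, 0.0]
[0.32, -0.02, -0.55, -0.0, -0.0, 0.0]
[0.32, -0.02, -0.55, -0.0, -0.0, 0.0]
[0.32, -0.02, -0.55, -0.0, -0.0, 0.0]
[0.32, -0.02, -0.55, -0.0, -0.0, 0.0]
[0.32, -0.02, -0.55, -0.0, -0.0, 0.0]
[0.32, -0.02, -0.55, -0.0, -0.0, 0.0]
[-0.01, -0.0, 0.13, 0.0, -0.25, 0.0]
[-0.0, -0.0, 0.13, 0.0, -0.25, 0.0]
[-0.0, -0.0, 0.13, 0.0, -0.25, 0.0]
[0.0, -0.0, 0.13, 0.0, -0.25, 0.0]
[0.01, -0.0, 0.13, 0.0, -0.25, 0.0]
[0.01, -0.0, 0.12, 0.0, -0.25, 0.0]
[0.02, -0.0, 0.12, 0.0, -0.25, 0.0]
[0.02, -0.0, 0.12, 0.0, -0.25, 0.0]
[0.03, -0.0, 0.12, 0.0, -0.25, 0.0]
[0.03, -0.0, 0.12, 0.0, -0.25, 0.0]
[0.03, -0.0, 0.12, 0.0, -0.25, 0.0]
[0.04, -0.0, 0.12, 0.0, -0.25, 0.0]
```

```bash
python3 -m crank '[[[0.32,0,-0.55,0,0,0,30],[0.32,0,-0.55,0,0,0,30],[0.32,0,-0.55,0,0,0,30],[0.32,0,-0.55,0,0,0,30],[0.32,0,-0.55,0,0,0,30],[0.32,0,-0.55,0,0,0,30],[0.32,0,-0.55,0,0,0,30],[0.32,0,-0.55,0,0,0,30]]]' 110
python3 -m crank '[[[0,0,0.13,0,-0.37,0,30],[0,0,0.13,0,-0.37,0,30],[0,0,0.13,0,-0.37,0,30],[0,0,0.13,0,-0.37,0,30],[0,0,0.12,0,-0.38,0,30],[0,0,0.12,0,-0.38,0,30],[0.1,0,0.12,0,-0.38,0,30],[0.1,0,0.12,0,-0.38,0,30]]]' 110
python3 - <<'E'
from h import *
import cv2
st()
ref=cv2.resize(cv2.imread("pics/w8.png"),(560,420));im=capture("wrist");cv2.imwrite("pics/s2.png",im);cv2.imwrite("pics/s2s.png",capture("scene"))
t=ref[190:250,228:330];r=cv2.matchTemplate(im[150:290,190:370],t,cv2.TM_CCOEFF_NORMED);_,v,_,l=cv2.minMaxLoc(r);print("rack shift px",l[0]-38,l[1]-40,round(v,2))
E
```

```text
time_s: 17.5
eef_pos: [541.4, 82.3, 281.8]
ee_rot: [-0.149, 0.683, 0.7, 0.145]
force: [-0.5, 0.3, -1.2]
grip_width: 0.419
grip_force: 110.0
time_s: 18.3
eef_pos: [541.2, 93.3, 257.4]
ee_rot: [0.001, 0.698, 0.716, -0.0]
force: [0.8, 0.3, -2.0]
grip_width: 0.418
grip_force: 110.0
t 18.3 box xyz [-457.    -4.   257.4] phi 91.4 lean -0.1 F [ 0.8  0.3 -2. ] w 35.7 gf 110.0 j [-0.04  0.33  1.32 -0.    1.49 -0.07]
rack shift px -38 -15 0.25
```

```bash
python3 -m crank '[[[0.4,0,-0.4,0,0,0,30],[0.4,0,-0.4,0,0,0,30],[0.2,0,0,0,0,0,30],[0,0,0,0,0,0,30],[0,0,0,0,0,0,30],[0,0,0,0,0,0,30],[0,0,0,0,0,0,30],[0,0,0,0,0,0,30]]]' 110
python3 - <<'E'
from h import *
import cv2
st()
a=cv2.imread("pics/s2.png");b=capture("wrist");cv2.imwrite("pics/s3.png",b)
ref=cv2.resize(cv2.imread("pics/w8.png"),(560,420))
for n,i in [("ref",ref),("s2",a),("s3",b)]:
    print(n,[i[r:r+6,248:272].mean((0,1)).astype(int).tolist() for r in range(160,260,6)])
d=cv2.absdiff(cv2.GaussianBlur(a,(5,5),0),cv2.GaussianBlur(b,(5,5),0)).sum(2)
print("diff",[int(d[r:r+6,248:312].mean()) for r in range(140,300,6)])
print("cols r=235",[int(d[225:245,c:c+6].mean()) for c in range(200,360,6)])
E
```

```text
time_s: 19.2
eef_pos: [540.7, 117.4, 277.1]
ee_rot: [-0.0, 0.698, 0.716, -0.0]
force: [0.5, -0.9, -2.0]
grip_width: 0.42
grip_force: 110.1
t 19.2 box xyz [-481.1   -3.3  277.1] phi 91.4 lean 0.0 F [ 0.5 -0.9 -2. ] w 35.8 gf 110.1 j [ 0.    0.34  1.27  0.    1.54 -0.02]
ref [[149, 225, 223], [146, 225, 224], [146, 225, 223], [144, 225, 224], [142, 223, 223], [111, 178, 200], [36, 66, 100], [26, 53, 92], [45, 92, 158], [44, 89, 154], [34, 70, 122], [33, 68, 117], [33, 67, 116], [33, 67, 116], [33, 67, 115], [33, 67, 115], [32, 67, 115]]
s2 [[57, 95, 169], [58, 96, 170], [57, 95, 170], [58, 96, 171], [58, 96, 171], [56, 94, 167], [45, 82, 138], [49, 92, 152], [78, 149, 231], [78, 150, 233], [74, 142, 228], [70, 134, 222], [70, 134, 222], [70, 133, 222], [66, 125, 210], [60, 113, 189], [60, 112, 188]]
s3 [[57, 95, 169], [57, 95, 169], [57, 95, 170], [58, 95, 170], [58, 96, 171], [57, 96, 170], [46, 84, 141], [50, 94, 156], [78, 151, 233], [77, 148, 231], [72, 138, 226], [71, 135, 223], [70, 134, 223], [70, 134, 223], [67, 127, 211], [60, 113, 189], [60, 113, 189]]
diff [3, 3, 3, 3, 3, 3, 4, 4, 5, 19, 2, 5, 6, 7, 10, 11, 1, 2, 7, 6, 1, 1, 2, 1, 1, 4, 18]
cols r=235 [53, 24, 27, 24, 27, 32, 7, 2, 1, 1, 1, 3, 16, 25, 16, 1, 1, 1, 1, 1, 20, 223, 68, 73, 68, 60, 86]
```

The front end sits at rows 196–208, as it did at the grasp. The rack is therefore level and unslipped, with its rear about 80 mm in front of the box at z ≈ 290 mm.

```bash
python3 -c "
from rig import *
print(finish_job())"
```

```text
the job is handed in; nothing more can be done
None
```

I pulled the drawer to its stop, drew the rack out on the slant, and handed the job in with the rack held level and still, about 80 mm in front of the box and 170 mm above the board; the hand-in returned no verdict.

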